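# Latch the lens storage case

### The job

One of the two dry-storage cases on the microscope bench was left unlatched: its lid stands up off its gasket at the front and its black T-handle points front to back. Turn that T-handle clockwise, about a quarter turn, until it stops, so that the lid is drawn down tight, then let go. Leave the other case latched and do not knock over or push away the things around.

Things in the scene. Friction and masses are not known exactly. Their poses are not given: they have to be found in the camera images.
- case: The case to latch: grey metal box with a white lid; 220 mm front to back, 200 mm wide, 120 mm tall without its lid; fixed to the bench. Origin: centre of the underside, on the bench; x points from the front (T-handle side) to the back (hinge side), z up. Looks the same as the other case; only lid and handle positions differ.
- latch_grip (a point): T-handle of the case to latch: black bar 96 mm long, 16 wide, 22 deep, on a central 16 mm stem, 26 mm clear of the lid. Site: middle of the bar, on its turning axis, 50 mm from the case's centre towards its front, 169 mm above the bench with lid tight (7 mm higher loose); x along the bar, z up. Bar starts nearly front to back; home, it lies across the case
- latch (a joint): Angle of that T-handle in its lid, rad: 0 = loose stop (bar front to back), growing as it turns clockwise seen from above, 1.5 = home stop (bar across the case). Starts between 0 and 0.25. Turns stiffly with about 0.2 N m and stays where it is left; its cam pulls the lid down as it turns.
- lid (a joint): Hinge angle of that lid, rad: 0 = drawn tight, 0.045 = loose, when its front edge stands about 10 mm above the rim. The lid is 226 by 206 mm, 12 mm thick, hinged at the case's back top edge; it moves only as the T-handle turns, in proportion.
- other_latch (a joint): Angle of the other case's T-handle, same handle and same meaning; that case is equal in size, it starts home (1.43 to 1.5, bar across the case, lid flush) and is to be left so.

How it is judged:
By the outcome, as a careful person would: the job done as asked, in the order asked, and still so for the second after the job is handed in, with the robot touching nothing.
It also fails if it takes over 29 s, if anything falls off the work surface, if the arm or the gripper's body presses on something with over 40 N, if the wrist force passes 120 N, or if a joint passes its speed limit or range.

### The arm

A 6-joint arm with a two-finger parallel gripper is mounted at the origin on the work surface. World frame = base frame: x ahead of the robot, y to its left, z up, the work surface at z = 0. Lengths are in m, angles in degrees, forces in N, time in s.
With the tool pointing down it reaches from about 0.35 to 0.875 m from the base axis. Payload 4.2 kg.
Tool frame: the origin (TCP) lies between the finger pads; the fingertips stand 25 mm ahead of it and the grasp point (between the pads) lies 6 mm ahead of it (r.tips_ahead is the distance from the TCP to the fingertips, in m); z points along the fingers, y is the direction in which the jaws open and shut (so a half turn about z gives the same grasp; the last joint's range is limited). The gripper opens to 87 mm and grips with 3 to 60 N. Pads are 19 mm wide; open, the fingers measure 117 mm over their backs; the gripper's body (75 mm by 190 mm) begins 51 mm behind the grasp point.
Start: joints at [-53.193, 22.042, 0.453, 0, -68.411, -14.817], TCP at [0.234, -0.58, 0.248] pointing down, gripper open.
Joint ranges: [-179.83, 179.83], [-69.29, 118.12], [-61.27, 80.66], [-181.25, 117.63], [-171.15, -9.14], [-177.46, 177.46]. Speed limits (degrees/s): [159.86, 159.86, 180, 180, 180, 180].

### API

Orientations are given as a 3x3 rotation matrix whose columns are the frame's x, y, z axes.
In Python, from station import r, vision, finish_job gives the robot as it stands.
- The arm moves only by the shell command python3 -m jog 'ROWS'. ROWS is a JSON object of lists of equal length, an entry for each row: "rot": the turn, a rotation vector about the world's x, y, z in degrees, a list of three; "delta_pos": the shift along the world's x, y, z in mm, a list of three; "grip": the opening in per cent of the stroke, from 0 (shut) to 100 (fully open). A call has 1 to 10 rows; each row shifts and turns the commanded pose from where the row before left it; what a row does not reach is not made up. A row lasts 1/12 s, in which the tool goes at most 41.7 mm and 7.16 degrees, less where a joint would pass 70% of its speed; a pose out of reach is approached as far as the arm can. A call with a gripper value outside its range is refused whole. The fingers move at their own pace and stop on an object; the grip force is fixed at half the most. Time passes only in rows, so rows that do not move let the fingers close. It gives the time, the measured TCP pose, the force and the opening at its end, in the units of the state.
- r.sense(): the state, without advancing time (a new reading comes with each control period).
- vision.capture(name): name is "scene" or "top"; returns a dict with "frame" (420x560x3 uint8, red, green, blue), "K" (3x3 intrinsics, pixels), "xyz" and "orientation" of the camera in the world. Camera axes: x right, y up, looking along -z (the intrinsics and any distortion apply to the point x, -y, -z); pixel columns grow to the right and rows downward; lengths in m; the calibration is good to about 2 mm. A picture is of the moment at which its call begins. There is no depth.
- finish_job(): hands the job in, once; it reports no verdict.
The state is a dict: "time_s": time; "joints": joint angles; "joint_velocities": joint speeds; "effort": joint torques, N m; "tcp_pos": TCP position; "ee_rot": TCP orientation; "wrist_force": force on the tool from outside, world axes, zero at the start; "moment": the same for the moment, N m; "gripper_width": opening from 0.0 (shut) to 1.0 (fully open).
Only numpy, scipy, OpenCV 4.12 (cv2) and the standard library are available. Lean on these libraries where they do the work, as an engineer would, in place of code of your own. Each camera call takes 0.05 s, during which the arm holds its last target. There are 200 camera calls.

## Working session

There is one attempt and no reset: what is moved stays moved. The work goes in short steps, Python scripts to look and compute and a shell command to move; the robot and the scene stay as the last step left them, time stands still between calls to the robot, and variables do not carry over. Pictures are saved under pics/ and viewed, about 8 in all and at most 12, crops included, and the job is handed in when it is done.

```bash
mkdir -p pics; ls
python3 - <<'E'
from station import r, vision
import cv2,numpy as np
for n in("scene","top"):
    c=vision.capture(n); cv2.imwrite(f"pics/{n}0.png",c["frame"][:,:,::-1]); print(n,c["K"],c["xyz"],c["orientation"],[k for k in c])
s=r.sense();print(s["tcp_pos"],s["ee_rot"],s["time_s"])
E
```

```text
pics
scene [[456.57756136   0.         284.48299906]
 [  0.         456.57756136 215.19428784]
 [  0.           0.           1.        ]] [0.93128662 0.39685814 0.60064698] [[-0.78244751 -0.40587019  0.4722767 ]
 [ 0.62237096 -0.53495889  0.57137848]
 [ 0.02074313  0.74100497  0.67117908]] ['frame', 'K', 'xyz', 'orientation']
top [[458.02566659   0.         283.03015879]
 [  0.         458.02566659 210.2682752 ]
 [  0.           0.           1.        ]] [ 0.49266018 -0.01177661  0.85193857] [[ 0.0067718   0.98499811 -0.17243222]
 [-0.99952057  0.00145754 -0.03092734]
 [-0.03021205  0.17255899  0.98453574]] ['frame', 'K', 'xyz', 'orientation']
[ 0.23384142 -0.57908635  0.24658501] [[-9.27309881e-01 -3.74293507e-01 -8.68543904e-04]
 [-3.74294484e-01  9.27308256e-01  1.74296430e-03]
 [ 1.53027712e-04  1.94135921e-03 -9.99998104e-01]] 0.1
```

View pics/scene0.png

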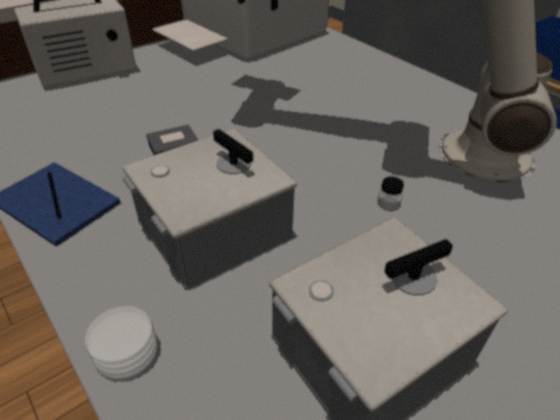

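View pics/top0.png

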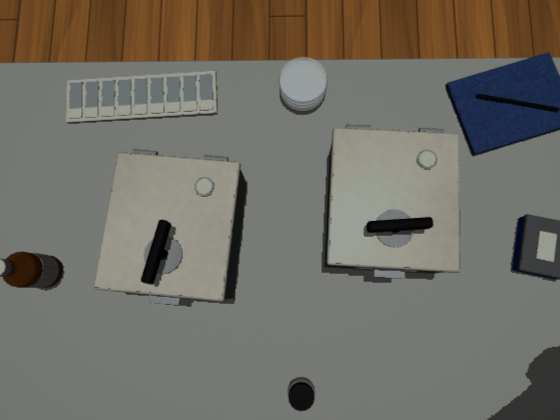

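The top picture shows the loose case on the left: its handle is centred near (157,252) px and runs nearly front to back. The right case's handle, at (400,225), lies across. A bottle stands at about (30,270). In the scene picture the loose handle is near (418,260). Next I'll measure the bar and the lid.

```bash
cat > h.py <<'E'
import cv2,numpy as np
def ray(c,uv,z):
    p=np.linalg.inv(c["K"])@[uv[0],uv[1],1]; d=c["orientation"]@(p*[1,-1,-1]); o=c["xyz"]
    return o+d*(z-o[2])/d[2]
def bar(c,box,z):
    x0,y0,x1,y1=box; m=(c["frame"].max(2)<45).astype(np.uint8)[y0:y1,x0:x1]
    n,l,s,_=cv2.connectedComponentsWithStats(m); k=1+s[1:,4].argmax()
    (u,v),wh,a=cv2.minAreaRect(np.argwhere(l==k)[:,::-1].astype(np.float32))
    b=cv2.boxPoints(((u+x0,v+y0),wh,a)); 
    if np.linalg.norm(b[0]-b[1])>np.linalg.norm(b[1]-b[2]): b=np.roll(b,1,0)
    e=[(b[0]+b[1])/2,(b[2]+b[3])/2]; w=[ray(c,p,z) for p in e]
    d=w[1]-w[0]; return e,(w[0]+w[1])/2,np.linalg.norm(d),np.degrees(np.arctan2(d[1],d[0]))
E
python3 - <<'E'
from station import r,vision
from h import *
c=vision.capture("top")
print("loose",bar(c,(125,205,185,300),.187)); print("other",bar(c,(355,205,450,250),.180))
for uv in[(119,155),(241,164),(224,300),(97,290)]: print(uv,ray(c,uv,.135))
print("bottle",ray(c,(48,272),0),ray(c,(5,267),.2))
s=vision.capture("scene"); print(bar(s,(370,225,470,285),.176))
E
```

```text
loose ([array([148.92784, 283.2024 ], dtype=float32), array([167.8235 , 221.47658], dtype=float32)], array([0.54685276, 0.19104231, 0.187     ]), np.float64(0.09323520227822689), np.float64(-14.28448376737407))
other ([array([366.17352, 228.25589], dtype=float32), array([432.16766, 223.17941], dtype=float32)], array([ 0.5875365 , -0.16156659,  0.18      ]), np.float64(0.09689668696768415), np.float64(-85.39756365530991))
(119, 155) [0.70999511 0.28094134 0.135     ]
(241, 164) [0.69436886 0.0795156  0.135     ]
(224, 300) [0.4775282  0.10091791 0.135     ]
(97, 290) [0.49138433 0.30054481 0.135     ]
bottle [0.52374119 0.45495482 0.        ] [0.52323695 0.40904852 0.2       ]
([array([387.2069, 276.5172], dtype=float32), array([453.06897, 250.1724 ], dtype=float32)], array([0.55148711, 0.20860679, 0.176     ]), np.float64(0.10363413725731206), np.float64(167.70229724441552))
```

```bash
python3 -m jog '{"delta_pos":[[13,32,5],[13,32,5],[13,32,5],[13,32,5],[13,32,0],[13,32,0],[13,32,0],[13,32,0],[13,32,0],[13,32,0]],"rot":[[0,0,6],[0,0,6],[0,0,6],[0,0,6],[0,0,6],[0,0,6],[0,0,6],[0,0,6],[0,0,6],[0,0,6]],"grip":[100,100,100,100,100,100,100,100,100,100]}'
python3 -m jog '{"delta_pos":[[13,32,0],[13,32,0],[13,32,0],[13,32,0],[13,32,0],[13,32,0],[13,32,0],[13,32,0],[13,32,0],[13,32,0]],"rot":[[0,0,6],[0,0,6],[0,0,6],[0,0,6],[0,0,6],[0,0,6],[0,0,6],[0,0,6],[0,0,6],[0,0,6]],"grip":[100,100,100,100,100,100,100,100,100,100]}'
python3 -m jog '{"delta_pos":[[13,32,0],[13,32,0],[13,32,0],[14,34,0],[0,0,0]],"rot":[[0,0,6],[0,0,6],[0,0,6],[0,0,5.5],[0,0,0]],"grip":[100,100,100,100,100]}'
python3 - <<'E'
from station import r,vision
import cv2,numpy as np
for n in("scene","top"):
    f=vision.capture(n)["frame"][:,:,::-1]; cv2.imwrite(f"pics/{n}1.png",f)
a=cv2.imread("pics/scene1.png")[150:420,260:560];b=cv2.imread("pics/top1.png")[100:370,0:300]
cv2.imwrite("pics/c1.png",cv2.resize(np.hstack([a,b]),None,fx=1.33,fy=1.33))
R=np.array(r.sense()["ee_rot"]);print(np.degrees(np.arctan2(R[1,1],R[0,1])),r.sense()["joints"])
E
```

```text
time_s: 1.03
tcp_pos: [0.3642, -0.2579, 0.2676]
ee_rot: [[-0.134, -0.991, 0.0], [-0.991, 0.134, 0.0], [-0.0, -0.0, -1.0]]
wrist_force: [1.5, -0.3, 0.4]
gripper_width: 1.005
time_s: 1.87
tcp_pos: [0.4942, 0.0622, 0.2676]
ee_rot: [[0.791, -0.611, 0.0], [-0.611, -0.791, 0.0], [-0.0, -0.0, -1.0]]
wrist_force: [0.2, 0.0, 0.3]
gripper_width: 0.996
time_s: 2.28
tcp_pos: [0.549, 0.1954, 0.2663]
ee_rot: [[0.97, -0.244, 0.001], [-0.244, -0.97, 0.001], [0.001, -0.001, -1.0]]
wrist_force: [0.9, -0.4, -0.2]
gripper_width: 1.0
-104.455408907461 [ 3.53009697e+01  1.69341602e+01 -4.33916298e+00 -1.36759829e-02
 -6.88430048e+01  4.02485107e+01]
```

View pics/c1.png

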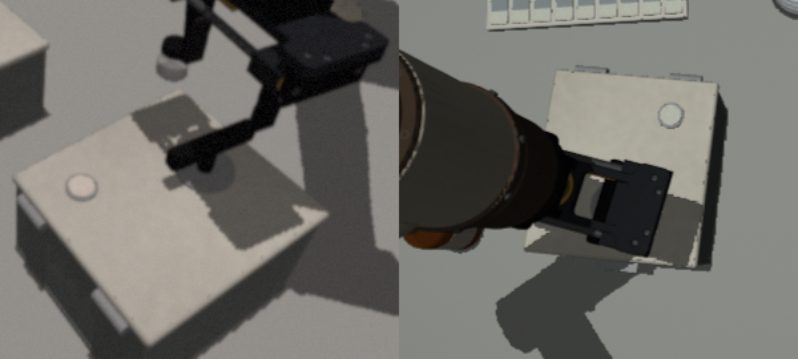

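The close view shows the gripper over the case with both fingers around the bar's line. I'll check by projecting the measured bar into the scene view, where the bar is clear.

Run:
```python
from station import r,vision
from h import *
c=vision.capture("scene"); f=c["frame"][:,:,::-1].copy()
def pr(p):
    q=c["orientation"].T@(np.array(p)-c["xyz"]); q=c["K"]@(q*[1,-1,-1]); return tuple(int(round(v)) for v in q[:2]/q[2])
g=cv2.imread("pics/scene0.png")
a=np.radians(-14.3); d=np.array([np.cos(a),np.sin(a),0])*.048; n=np.array([-d[1],d[0],0])/.048*.008
m=np.array([.547,.191,.187])
s=r.sense();T=np.array(s["tcp_pos"]);R=np.array(s["ee_rot"])
for im in(f,g):
    cv2.polylines(im,[np.array([pr(m+d+n),pr(m+d-n),pr(m-d-n),pr(m-d+n)])],True,(0,255,0),1)
for k in(-1,1): cv2.circle(f,pr(T+R@[0,k*.0435,.025]),3,(0,0,255),1)
cv2.imwrite("pics/c2.png",cv2.resize(np.hstack([f[100:330,340:540],g[100:330,340:540]]),None,fx=2,fy=2))
```

```text
(no output)
```

View pics/c2.png

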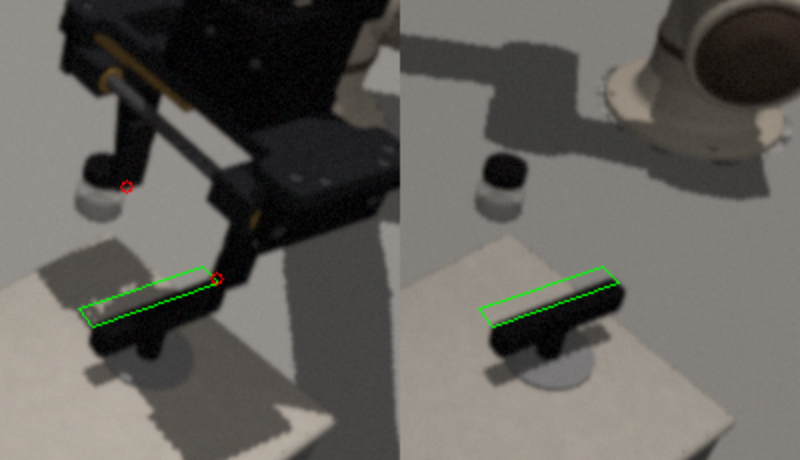

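Run:
```python
from station import r,vision
from h import *
t=vision.capture("top"); s=vision.capture("scene")
def tri(a,b):
    A=[];B=[]
    for c,uv in((t,a),(s,b)):
        p=ray(c,uv,0)-c["xyz"]; p/=np.linalg.norm(p); M=np.eye(3)-np.outer(p,p); A.append(M);B.append(M@c["xyz"])
    x,res,_,_=np.linalg.lstsq(np.vstack(A),np.hstack(B),rcond=None); return x.round(4),np.sqrt(res)
print("centre",tri((158.4,252.3),(418.5,257.5)))
print("front end",tri((148.9,283.2),(451,249)),"back end",tri((167.8,221.5),(388,268)))
print("back end mm",tri((167.8,221.5),(388,266)))
print("knob?",tri((204,187),(321,290)))
for z in(.165,.176,.187): print(z,ray(t,(158.4,252.3),z),ray(s,(418.5,257.5),z))
```

```text
centre (array([0.5461, 0.1975, 0.173 ]), array([0.00355087]))
front end (array([0.4995, 0.2116, 0.1707]), array([0.00610049])) back end (array([0.592 , 0.1858, 0.1743]), array([0.00449854]))
back end mm (array([0.5916, 0.1849, 0.177 ]), array([0.0043906]))
knob? (array([0.6556, 0.1397, 0.1337]), array([0.00176378]))
0.165 [0.54818791 0.19785066 0.165     ] [0.53685211 0.19550866 0.165     ]
0.176 [0.54729874 0.19449388 0.176     ] [0.5468115 0.2005927 0.176    ]
0.187 [0.54640957 0.1911371  0.187     ] [0.55677089 0.20567673 0.187     ]
```

Triangulating both views puts the bar's centre at about (0.546, 0.196, 0.175), at −15°, so the TCP is already centred over it to within 3 mm. Next I descend and grip.

```bash
python3 -m jog '{"delta_pos":[[-1,0,-14],[-1,0,-14],[0,0,-14],[0,0,-14],[0,0,-14],[0,0,-13],[0,0,0]],"rot":[[0,0,0],[0,0,0],[0,0,0],[0,0,0],[0,0,0],[0,0,0],[0,0,0]],"grip":[100,100,100,100,100,100,100]}'
python3 -m jog '{"delta_pos":[[0,0,0],[0,0,0],[0,0,0],[0,0,0],[0,0,0],[0,0,0],[0,0,0],[0,0,0]],"rot":[[0,0,0],[0,0,0],[0,0,0],[0,0,0],[0,0,0],[0,0,0],[0,0,0],[0,0,0]],"grip":[0,0,0,0,0,0,0,0]}'
python3 - <<'E'
from station import r,vision
import cv2,numpy as np
cv2.imwrite("pics/c3.png",cv2.resize(vision.capture("scene")["frame"][100:330,300:560,::-1],None,fx=2.5,fy=2.5))
s=r.sense();print(s["wrist_force"],s["moment"],s["gripper_width"]*87)
E
```

```text
time_s: 3.12
tcp_pos: [0.5432, 0.1884, 0.1823]
ee_rot: [[0.967, -0.253, -0.005], [-0.253, -0.967, -0.002], [-0.004, 0.003, -1.0]]
wrist_force: [-1.0, -0.9, 0.2]
gripper_width: 1.003
time_s: 3.78
tcp_pos: [0.5451, 0.1906, 0.1846]
ee_rot: [[0.968, -0.25, 0.0], [-0.25, -0.968, 0.0], [0.0, -0.0, -1.0]]
wrist_force: [0.9, 0.3, -0.4]
gripper_width: 0.479
[-0.0368942  -0.18337568  0.66351294] [-0.07205261  0.13468546 -0.00429033] 37.759751664018864
```

View pics/c3.png

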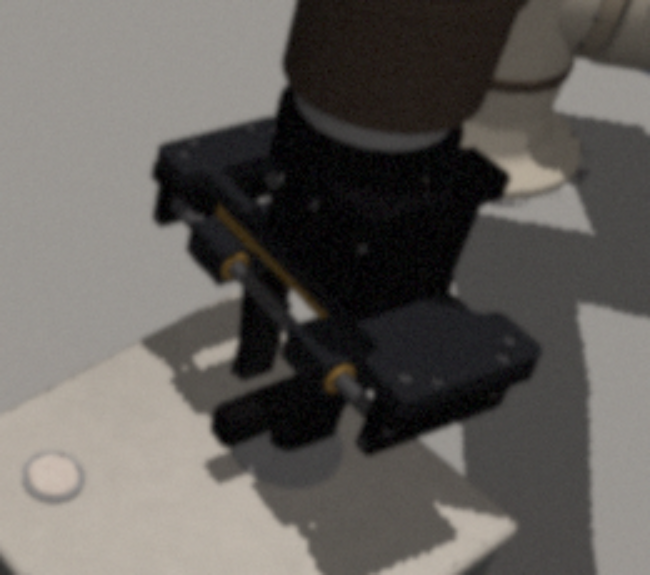

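The bar sits between the fingers (bar tip at about (230,420) in the crop), and the fingers are still closing. I'll shift 3 mm in y to centre them and finish the closing.

```bash
python3 -m jog '{"delta_pos":[[0,3,0],[0,0,0],[0,0,0],[0,0,0],[0,0,0],[0,0,0],[0,0,0],[0,0,0]],"rot":[[0,0,0],[0,0,0],[0,0,0],[0,0,0],[0,0,0],[0,0,0],[0,0,0],[0,0,0]],"grip":[0,0,0,0,0,0,0,0]}'
python3 - <<'E'
from station import r
s=r.sense();print(s["wrist_force"],s["moment"],s["gripper_width"]*87)
E
```

```text
time_s: 4.5
tcp_pos: [0.5469, 0.1999, 0.1846]
ee_rot: [[0.969, -0.248, 0.007], [-0.248, -0.969, 0.011], [0.004, -0.012, -1.0]]
wrist_force: [0.7, 16.9, -5.3]
gripper_width: 0.183
[ 0.70861717 16.91378397 -5.32379768] [4.49296086 0.10148567 0.22869922] 15.914637855533938
```

```bash
python3 -m jog '{"delta_pos":[[1,5,0],[0,0,0],[0,0,0]],"rot":[[0,0,0],[0,0,0],[0,0,0]],"grip":[0,0,0]}'
python3 -m jog '{"delta_pos":[[0,0,0],[0,0,-0.5],[0,0,0],[0,0,-0.5],[0,0,0]],"rot":[[0,0,-4],[0,0,-4],[0,0,-4],[0,0,-4],[0,0,0]],"grip":[0,0,0,0,0]}'
python3 - <<'E'
from station import r
s=r.sense();print(s["wrist_force"],s["moment"],s["gripper_width"]*87)
R=np.array(s["ee_rot"]) if 0 else s["ee_rot"];import math;print(math.degrees(math.atan2(R[1][1],R[0][1]))+90)
E
```

```text
time_s: 4.75
tcp_pos: [0.5469, 0.2003, 0.1845]
ee_rot: [[0.968, -0.25, 0.003], [-0.25, -0.968, 0.003], [0.002, -0.004, -1.0]]
wrist_force: [2.0, 6.4, -2.0]
gripper_width: 0.18
time_s: 5.17
tcp_pos: [0.5466, 0.2007, 0.1831]
ee_rot: [[0.86, -0.509, 0.002], [-0.509, -0.86, 0.004], [-0.0, -0.005, -1.0]]
wrist_force: [1.9, 8.5, -4.2]
gripper_width: 0.183
[ 1.85194742  8.47057516 -4.2406307 ] [ 2.16686183 -0.37505614  0.02690199] 15.88248337153593
-30.629904524142873
```

Turning works with light forces. Continuing.

```bash
python3 -m jog '{"delta_pos":[[0,2,-0.5],[0,0,-0.5],[0,0,0],[0,0,-0.5],[0,0,0],[0,0,-0.5],[0,0,0],[0,0,-0.5],[0,0,0],[0,0,0]],"rot":[[0,0,-5],[0,0,-5],[0,0,-5],[0,0,-5],[0,0,-5],[0,0,-5],[0,0,-5],[0,0,-5],[0,0,0],[0,0,0]],"grip":[0,0,0,0,0,0,0,0,0,0]}'
python3 - <<'E'
from station import r
import math
s=r.sense();print(s["wrist_force"],s["moment"],s["gripper_width"]*87)
R=s["ee_rot"];print(math.degrees(math.atan2(R[1][1],R[0][1]))+90)
E
```

```text
time_s: 6.0
tcp_pos: [0.5465, 0.2016, 0.1799]
ee_rot: [[0.333, -0.943, 0.001], [-0.943, -0.333, 0.002], [-0.002, -0.002, -1.0]]
wrist_force: [2.9, 5.4, -6.5]
gripper_width: 0.182
[ 2.85235752  5.39311334 -6.52721364] [ 1.52088746 -0.87242824 -0.08805625] 15.83302112515547
-70.57827204122279
```

```bash
python3 -m jog '{"delta_pos":[[0,0,-1],[0,0,-0.5],[0,0,-0.5],[0,0,0],[0,0,0],[0,0,0]],"rot":[[0,0,-4],[0,0,-4],[0,0,-4],[0,0,-4],[0,0,0],[0,0,0]],"grip":[0,0,0,0,0,0]}'
cat > st.py <<'E'
from station import r
import math
s=r.sense();print(s["wrist_force"].round(1),s["moment"].round(2),s["gripper_width"]*87)
R=s["ee_rot"];print("bar",math.degrees(math.atan2(R[1][1],R[0][1]))+90)
E
python3 st.py
python3 -m jog '{"delta_pos":[[0,0,-0.5],[0,0,0],[0,0,0],[0,0,0]],"rot":[[0,0,-3],[0,0,-3],[0,0,0],[0,0,0]],"grip":[0,0,0,0]}'; python3 st.py
```

```text
time_s: 6.5
tcp_pos: [0.5466, 0.2017, 0.1785]
ee_rot: [[0.06, -0.998, 0.002], [-0.998, -0.06, 0.003], [-0.003, -0.002, -1.0]]
wrist_force: [2.5, 5.3, -4.9]
gripper_width: 0.185
[ 2.5  5.3 -4.9] [ 1.45 -0.71 -0.02] 16.057710438657978
bar -86.5547650523705
time_s: 6.83
tcp_pos: [0.5466, 0.2017, 0.1781]
ee_rot: [[-0.042, -0.999, 0.002], [-0.999, 0.042, 0.002], [-0.002, -0.002, -1.0]]
wrist_force: [1.5, 6.2, -3.9]
gripper_width: 0.181
[ 1.5  6.2 -3.9] [ 1.47 -0.65  0.48] 15.73618109009863
bar 267.5851035419107
```

```bash
python3 -m jog '{"delta_pos":[[0,0,0],[0,0,0],[0,0,0]],"rot":[[0,0,-3],[0,0,0],[0,0,0]],"grip":[0,0,0]}'; python3 st.py
```

```text
time_s: 7.08
tcp_pos: [0.5466, 0.2014, 0.1781]
ee_rot: [[-0.094, -0.996, 0.002], [-0.996, 0.094, 0.002], [-0.002, -0.001, -1.0]]
wrist_force: [1.8, 4.7, -3.8]
gripper_width: 0.19
[ 1.8  4.7 -3.8] [ 1.32 -0.7   0.73] 16.56131797052047
bar 264.6280277841795
```

The moment climbed to 0.73 N·m and the bar is beginning to pivot in the pads, so the stop has been reached. Now I release and lift.

```bash
python3 -m jog '{"delta_pos":[[0,0,0],[0,0,0],[0,0,0],[0,0,0],[0,0,0],[0,0,0],[0,0,0],[0,0,0]],"rot":[[0,0,0],[0,0,0],[0,0,0],[0,0,0],[0,0,0],[0,0,0],[0,0,0],[0,0,0]],"grip":[70,70,70,70,70,70,70,70]}'; python3 st.py
python3 -m jog '{"delta_pos":[[0,0,10],[0,0,20],[0,0,25],[0,0,25],[0,0,25],[0,-30,10],[0,-30,0],[0,-30,0],[0,-30,0],[0,-30,0]],"rot":[[0,0,0],[0,0,0],[0,0,0],[0,0,0],[0,0,0],[0,0,0],[0,0,0],[0,0,0],[0,0,0],[0,0,0]],"grip":[70,70,70,70,70,70,70,70,70,70]}'
python3 -m jog '{"delta_pos":[[-10,-30,0],[-10,-30,0],[-10,-30,0],[-10,-30,0],[0,0,0]],"rot":[[0,0,0],[0,0,0],[0,0,0],[0,0,0],[0,0,0]],"grip":[70,70,70,70,70]}'
python3 - <<'E'
from station import r,vision
from h import *
c=vision.capture("top"); cv2.imwrite("pics/t4.png",c["frame"][:,:,::-1]); s=vision.capture("scene")["frame"]; cv2.imwrite("pics/s4.png",s[:,:,::-1])
print(bar(c,(110,220,205,285),.180))
E
```

```text
time_s: 7.75
tcp_pos: [0.546, 0.2004, 0.1786]
ee_rot: [[-0.096, -0.995, -0.0], [-0.995, 0.096, -0.0], [0.0, 0.0, -1.0]]
wrist_force: [-0.1, -0.2, 0.5]
gripper_width: 0.671
[-0.1 -0.2  0.5] [ 0.04  0.07 -0.01] 58.40657474893299
bar 264.4826667820148
time_s: 8.58
tcp_pos: [0.5458, 0.0492, 0.2947]
ee_rot: [[-0.095, -0.995, 0.001], [-0.995, 0.095, 0.0], [-0.0, -0.001, -1.0]]
wrist_force: [0.0, -0.5, 0.5]
gripper_width: 0.703
time_s: 9.0
tcp_pos: [0.5041, -0.0731, 0.2948]
ee_rot: [[-0.1, -0.995, 0.0], [-0.995, 0.1, -0.001], [0.001, -0.0, -1.0]]
wrist_force: [-0.7, 0.3, 0.5]
gripper_width: 0.695
([array([198., 230.], dtype=float32), array([198., 253.], dtype=float32)], array([0.56327995, 0.13498886, 0.18      ]), np.float64(0.03419145949302684), np.float64(-177.76512361290443))
```

View pics/t4.png

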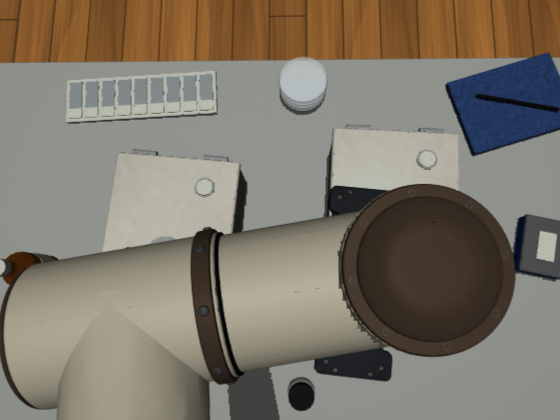

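View pics/s4.png

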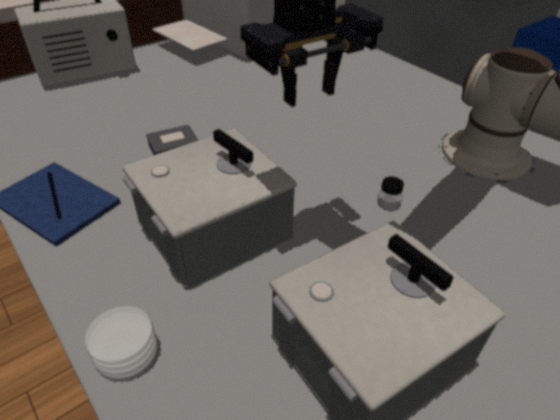

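The scene view shows the handle lying across the case (390,240)–(450,285) and the lid down, with everything else undisturbed. The top view is blocked by the arm, so I'll move clear and measure the final angle.

```bash
python3 -m jog '{"delta_pos":[[-18,-38,0],[-18,-38,0],[-18,-38,0],[-18,-38,0],[-18,-38,0],[-18,-38,0],[-18,-38,0],[-18,-38,0],[-18,-38,0],[-18,-38,0]],"rot":[[0,0,0],[0,0,0],[0,0,0],[0,0,0],[0,0,0],[0,0,0],[0,0,0],[0,0,0],[0,0,0],[0,0,0]],"grip":[70,70,70,70,70,70,70,70,70,70]}'
python3 -m jog '{"delta_pos":[[-8,-38,0],[-8,-38,0],[-8,-38,0],[0,0,0]],"rot":[[0,0,0],[0,0,0],[0,0,0],[0,0,0]],"grip":[70,70,70,70]}'
python3 - <<'E'
from station import r,vision
from h import *
c=vision.capture("top"); cv2.imwrite("pics/t5.png",c["frame"][:,:,::-1])
print(bar(c,(110,220,205,285),.180)); print("other",bar(c,(355,205,450,250),.180))
E
```

```text
time_s: 9.93
tcp_pos: [0.3277, -0.4473, 0.2941]
ee_rot: [[-0.094, -0.996, 0.001], [-0.996, 0.094, -0.001], [0.001, -0.001, -1.0]]
wrist_force: [0.8, 0.1, 0.4]
gripper_width: 0.699
time_s: 10.27
tcp_pos: [0.3032, -0.5649, 0.2915]
ee_rot: [[-0.1, -0.995, -0.002], [-0.995, 0.1, -0.0], [0.0, 0.002, -1.0]]
wrist_force: [0.5, -0.6, -0.5]
gripper_width: 0.699
([array([125.00001, 254.     ], dtype=float32), array([190., 254.], dtype=float32)], array([0.54445962, 0.19458352, 0.18      ]), np.float64(0.09690143631871867), np.float64(-89.74767037673396))
other ([array([366.17352, 228.25589], dtype=float32), array([432.16766, 223.17941], dtype=float32)], array([ 0.5875365 , -0.16156659,  0.18      ]), np.float64(0.09689668696768415), np.float64(-85.39756365530991))
```

View pics/t5.png

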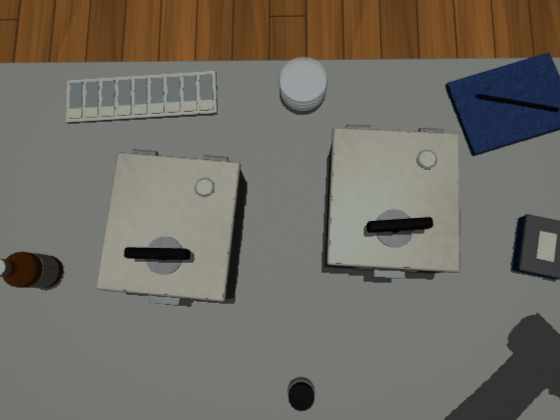

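The bar now lies across the left case at (125–190, 254) px. It reads −89.7° against a case yaw of about −5°, which is home within about 1°. Nothing else has moved.

```bash
python3 -c "from station import finish_job; print(finish_job())"
```

```text
the job is handed in; nothing more can be done
None
```

The left case is latched. I gripped its T-handle at the centre, turned it about 75° clockwise until it stopped, let go and moved the arm well clear. The job was handed in at about 10.3 s of the 29 s allowed.

- **Stop reached:** At the end the turning moment rose from about 0 to 0.73 N·m, and the bar began to pivot in the pads.
- **Handle angle:** In the last top picture the bar lies across the case at −89.7°. With the case yaw at about −5°, that is about 1.48 rad against the 1.5 rad home stop, good to about 1–2°.
- **Lid:** It looked down in the scene picture; I did not measure its height separately.
- **Other case and surroundings:** The other case's handle measured exactly as before (−85.4°). Nothing around looked moved or knocked over.
- **Force:** The highest wrist force I read was about 18 N, when the fingers closed about 10 mm off centre. I shifted the arm to relieve it before turning.
- **Measurements that disagreed:** My first scene-camera reading of the handle's position was about 17 mm off the top camera's. Matching points across both views resolved it.

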